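# Lay the tray with combed chopsticks

## Robot

A 7-joint arm with a two-finger parallel gripper is mounted at the origin on a cart in front of the work surface, level with it; the furniture and walls round the work are solid. World frame = base frame: x ahead of the robot, y to its left, z up, the work surface at z = 0. Lengths are in m, angles in rad, forces in N, time in s.
With the tool pointing down it reaches from about 0.35 to 0.9 m from the base axis. Payload 19.9 kg.
Tool frame: the origin (TCP) lies on the centre line of the jaws, within the pads' length; the fingertips stand 14 mm ahead of it and the grasp point (between the pads) lies 5 mm behind it (robot.tip_extent is the distance from the TCP to the fingertips, in m); z points along the fingers, y is the direction in which the jaws open and shut (so a half turn about z gives the same grasp; the last joint's range is limited). The gripper opens to 85 mm and grips with 20 to 120 N. Pads are 22 mm wide; open, the fingers measure 114 mm over their backs; the gripper's body (76 mm by 85 mm) begins 54 mm behind the grasp point. The pads swing forward as they close: fully open they stand 13 mm farther back than shut.
Start: joints at [1.204, 0.417, -0.01, 1.614, 0.005, 1.111, -0.053], TCP at [0.2, -0.592, 0.22] pointing down, gripper open.
Joint ranges: [-2.81, 2.81], [-0.39, 2.02], [-1.27, 1.25], [0.06, 2.57], [-1.19, 4.33], [0.19, 2], [-2.82, 2.82]. Speed limits (rad/s): [1.89, 1.89, 2.39, 2.39, 3.01, 3.01, 3.01].

## Interface

Orientations are given as a rotation vector (axis times angle).
In Python, from rig import status, optics, robot, nets gives the robot as it stands. The module is installed in compiled form; this text tells all that it offers.
- The arm moves only by the tool drive_tool, never from a script. Its argument "deltas" is a list that holds one entry, the list of rows, each a list of 4 numbers: the shift along the tool's x, y, z in mm, then the turn about the tool's z in rad. In form: [[[tx, ty, tz, twist], ...]]. A call has 1 to 20 rows; each row is the pose to reach, as a shift and turn from the pose measured when the call began, along the tool's axes at that moment; what a row does not reach only later rows make up. A row lasts 1/12 s, in which the tool goes at most 41.7 mm and 7.16 degrees, less where a joint would pass 70% of its speed; a pose out of reach is approached as far as the arm can. A call with a gripper value outside its range is refused whole. "fingers" is the finger opening in mm, from 0 to 85.4, set as the call begins (left out, the last holds). The fingers move at their own pace and stop on an object; the grip force is fixed at half the most. Time passes only in rows, so rows that repeat a pose let the fingers close. It gives the time, the measured TCP pose, the force and the opening at its end, in the units of the state.
- status.get_state(): the state, without advancing time (a new reading comes with each control period).
- optics.camera(name): name is "side" or "top"; returns a dict with "frame" (384x512x3 uint8, blue, green, red), "K" (3x3 intrinsics, pixels), "k1" (the pictures are not rectified: a ray, as slopes to the right and down, at radius r is drawn at 1 + k1 r^2 times it, then the intrinsics apply), "pose" (4x4, takes a point from camera to world coordinates). Camera axes: x right, y up, looking along -z (the intrinsics and any distortion apply to the point x, -y, -z); pixel columns grow to the right and rows downward; lengths in m; the calibration is good to about 2 mm. A picture is of the moment at which its call begins. There is no depth.
- robot.hand_in(): hands the job in, once; it reports no verdict.
Trained networks look in a picture, given as the dict that the camera call returned (one of the last four; its "shot" number tells which), for a name from the list of things; names that differ only in an ending like _2 or _b are one class to them, and where a whole thing is asked for, a point or a joint stands for the part that bears it (a point fixed in the world has none). Each returns a list of dicts, best first, with "p" (0 to 1); they miss things now and then, are a little off and sometimes report something else, mostly with a low value. They report only what shows in the picture. A call takes as long as a camera call.
- nets.spot_in(picture, name): "centre" ([column, row] in pixels, amid what is visible of it).
The state is a dict: "t": time; "joint_positions": joint angles; "qvel": joint speeds; "effort": joint torques, N m; "ee_pos": TCP position; "tcp_rot": TCP orientation; "ft_force": force on the tool from outside, world axes, zero at the start; "wrist_torque": the same for the moment, N m; "grip_width": finger opening in m.
Only numpy, scipy, OpenCV 4.12 (cv2) and the standard library are available. Lean on these libraries where they do the work, as an engineer would, in place of code of your own. Each camera call takes 0.05 s, during which the arm holds its last target. There are 200 camera calls.

## Task

Lay the tray: pull open the little drawer, take out the wooden rake and comb the scattered chopsticks down to the tray's near rail, so that they all lie flat in parallel rows side by side, close along that rail; move them only with the rake, never with the fingers. Then stand the rake upright back in the drawer and shut the drawer fully, and stand every slim spice jar from the strip in front of the sink upright in the far half of the tray. Leave the honey jar, the low tin and the timer undisturbed, and check at the end that the rows are still neat.

Things in the scene. Friction and masses are not known exactly. Their poses are not given: they have to be found in the camera images.
- tray: fixed wooden tray, 290 x 190 mm outside, inner floor 270 (x) x 170 (y) mm and 6 mm above the worktop, with a rail on each of its four sides, 10 mm thick, tops 22 mm above the worktop. Origin: centre of its underside; its -x side is the near side (towards the robot), y runs along the near rail.
- tray_rail (a point): middle of the inner foot of the tray's near rail, at floor height (6 mm above the worktop). Axes as the tray: +x points from the rail into the tray, y along the rail.
- rake: wooden hand rake on its tines, 36 x 110 x 60 mm, 0.14 kg; starts in the drawer. Origin: centre of its underside (tine tips), z up. Tines 8 mm thick, free below 20 mm height: five along x = -13 mm (y -50 to 50), four along x = +13 mm (y -37.5 to 37.5). Head 20 to 32 mm high. Grip ridge on its middle, 18 (x) by 60 (y) mm, 32 to 60 mm high: pinch across the 18 mm from above.
- drawer (a joint): opening of the drawer in m: 0 shut, 0.145 fully open, slides towards the chest's -x; light friction (about 1.5 N), stays where it is left. May start open by up to 10 mm.
- chest: small fixed wooden drawer unit on the worktop, 160 (x) x 170 (y) x 100 (z) mm, with one drawer opening to its -x side (towards the robot). Origin: centre of its underside. Its front lies 80 mm in -x of the origin (top board 89 mm).
- drawer_handle (a point): middle of the steel bar handle on the drawer front; moves with the drawer; axes as the chest. The bar is 10 mm thick, 84 mm long along y, 75 mm above the worktop, 40 mm clear of the drawer front (bar centre to front); pinch it from above, fingers before and behind it.
- drawer_in (a point): centre of the drawer's inner floor, 19 mm above the worktop; moves with the drawer; axes as the chest. Inside 135 mm (x) by 137 mm (y); drawer front rises to 89 mm, side and rear walls to 74 mm above the worktop. Standing upright inside, the rake clears the unit's top when the drawer is shut.
- honey_jar: bystander: honey jar, 61 mm across, 86 mm high, loose; leave alone. Origin: centre of its underside.
- low_tin: bystander: low tin, 86 mm across, 40 mm high, loose; leave alone. Origin: centre of its underside.
- timer: bystander: round white kitchen timer, 64 mm across, 54 mm high, loose; leave alone. Origin: centre of its underside.
- jar1: spice jar, 41 mm across, 105 mm high, dark lid; starts on the worktop. 0.11 kg. May be absent (2 or 3 jars are there). Origin: centre of its underside, z up. Straight round sides: pinch it from above across its middle or upper part.
- jar2: spice jar, 45 mm across, 106 mm high, red lid; starts on the worktop. 0.11 kg. May be absent (2 or 3 jars are there). Origin: centre of its underside, z up. Straight round sides: pinch it from above across its middle or upper part.
- jar3: spice jar, 45 mm across, 106 mm high, red lid; starts on the worktop. 0.11 kg. May be absent (2 or 3 jars are there). Origin: centre of its underside, z up. Straight round sides: pinch it from above across its middle or upper part.
- stick1: square wooden chopstick, 110 x 12 x 12 mm, lying on the tray floor (may be absent: 2 to 4 are there). Origin: its centre, 6 mm above the tray floor; x along its length. Slides, does not roll.
- stick2: square wooden chopstick, 110 x 12 x 12 mm, lying on the tray floor (may be absent: 2 to 4 are there). Origin: its centre, 6 mm above the tray floor; x along its length. Slides, does not roll.
- stick3: square wooden chopstick, 110 x 12 x 12 mm, lying on the tray floor (may be absent: 2 to 4 are there). Origin: its centre, 6 mm above the tray floor; x along its length. Slides, does not roll.
- stick4: square wooden chopstick, 110 x 12 x 12 mm, lying on the tray floor (may be absent: 2 to 4 are there). Origin: its centre, 6 mm above the tray floor; x along its length. Slides, does not roll.

How it is judged:
On the way, in this order (a step that is already met when the one before it is completed fails the run):
1. the drawer is pulled open (value of joint drawer above 0.09 m), for 0.2 s.
2. the rake has been taken out of the drawer (horizontal distance between rake and drawer_in above 0.12 m), for 0.2 s.
3. all chopsticks lie in parallel rows at the near rail (angle between the x axis of each of stick1, stick2, stick3, stick4 and the y axis of tray, either way round below 0.12 rad and x of stick1 in the frame of tray_rail between 0 and 0.065 m and y of stick1 in the frame of tray_rail between -0.05 and 0.05 m and z of each of stick1, stick2, stick3, stick4 in the frame of tray_rail below 0.011 m and angle between stick1's own x axis and vertical between 1.52 and 1.62 rad and x of stick2 in the frame of tray_rail between 0 and 0.065 m and y of stick2 in the frame of tray_rail between -0.05 and 0.05 m and angle between stick2's own x axis and vertical between 1.52 and 1.62 rad and x of stick3 in the frame of tray_rail between 0 and 0.065 m and y of stick3 in the frame of tray_rail between -0.05 and 0.05 m and angle between stick3's own x axis and vertical between 1.52 and 1.62 rad and x of stick4 in the frame of tray_rail between 0 and 0.065 m and y of stick4 in the frame of tray_rail between -0.05 and 0.05 m and angle between stick4's own x axis and vertical between 1.52 and 1.62 rad), for 0.3 s.
4. the rake stands in the drawer again, released (x of rake in the frame of drawer_in between -0.05 and 0.05 m and y of rake in the frame of drawer_in between -0.03 and 0.03 m and z of rake in the frame of drawer_in between -0.006 and 0.012 m and angle between rake's own z axis and vertical below 0.15 rad and linear speed of rake below 0.03 m/s and contact force between the fingers and rake below 0.1 N), for 0.2 s.
At the end, for the whole second after the job is handed in: Chopsticks flat on the tray floor, within 0.12 rad of parallel to the near rail, middles within 65 mm of its inner face; jars upright on the floor at least 125 mm from that rail; rake upright in the drawer (50 mm in x, 30 in y of its centre); drawer shut to 8 mm; all released, at rest (all of step 3 and all of step 4 and x of jar1 in the frame of tray_rail between 0.125 and 0.27 m and y of jar1 in the frame of tray_rail between -0.085 and 0.085 m and z of jar1 in the frame of tray_rail between -0.006 and 0.01 m and angle between each of jar1, jar2, jar3's own z axis and vertical below 0.12 rad and contact force between the fingers and jar1 below 0.1 N and linear speed of each of jar1, jar2, jar3 below 0.03 m/s and x of jar2 in the frame of tray_rail between 0.125 and 0.27 m and y of jar2 in the frame of tray_rail between -0.085 and 0.085 m and z of jar2 in the frame of tray_rail between -0.006 and 0.01 m and contact force between the fingers and jar2 below 0.1 N and x of jar3 in the frame of tray_rail between 0.125 and 0.27 m and y of jar3 in the frame of tray_rail between -0.085 and 0.085 m and z of jar3 in the frame of tray_rail between -0.006 and 0.01 m and contact force between the fingers and jar3 below 0.1 N and value of joint drawer below 0.008 m); the robot touches nothing.
It fails at once if the fingers push a chopstick (contact force between the fingers and stick1 above 1.5 N or contact force between the fingers and stick2 above 1.5 N or contact force between the fingers and stick3 above 1.5 N or contact force between the fingers and stick4 above 1.5 N).
It fails at once if a bystander is disturbed (distance of any of honey_jar, low_tin, timer from where it was at the start of the episode above 0.03 m or angle between any of honey_jar, low_tin, timer's own z axis and vertical above 0.3 rad).
Of stick1, stick2, stick3, stick4 only 2 to 4 are there at a start; the rules pass over those that are not, and their reading is None.
Of jar1, jar2, jar3 only 2 to 3 are there at a start; the rules pass over those that are not, and their reading is None.
At some moment in a run one of stick1, stick2, stick3, stick4 may be knocked a few centimetres aside while the robot is not near it.
Once in a run the grip may slacken for a moment while it holds something.
It also fails if it takes over 192 s, if anything falls off the work surface, if the arm or the gripper's body presses on something with over 40 N, if the wrist force passes 120 N, or if a joint passes its speed limit or range.

## Working session

There is one attempt and no reset: what is moved stays moved. The work goes in short steps, Python scripts to look and compute and a tool call to move; the robot and the scene stay as the last step left them, time stands still between calls to the robot, and variables do not carry over. Pictures are saved under pics/ and viewed, about 12 in all and at most 16, crops included, and the job is handed in when it is done.

Besides the shell and the picture viewer there is one more tool, called after "Call:" as name([rows], argument=value, ...), one row to a line, values as JSON. drive_tool: Moves the arm, as the interface text tells. Its arguments: {"type":"object","properties":{"deltas":{"type":"array","items":{"type":"array","items":{"type":"array","items":{"type":"number"}}}},"fingers":{"type":"number"}},"required":["deltas"]}

```bash
mkdir -p pics
cat > h.py <<'E'
import numpy as np, cv2
from rig import status, optics, robot, nets
from scipy.spatial.transform import Rotation as R
def ray(c,px):
    K=c["K"];u=np.array([(px[0]-K[0,2])/K[0,0],(px[1]-K[1,2])/K[1,1]])
    s=u.copy()
    for _ in range(20): s=u/(1+c["k1"]*(s@s))
    P=np.array(c["pose"]);d=P[:3,:3]@np.array([s[0],-s[1],-1]);return P[:3,3],d
def at(c,px,z):
    o,d=ray(c,px);return o+d*(z-o[2])/d[2]
def proj(c,p):
    P=np.array(c["pose"]);q=P[:3,:3].T@(np.array(p)-P[:3,3]);s=np.array([q[0],-q[1]])/-q[2]
    s=s*(1+c["k1"]*(s@s));K=c["K"];return np.array([K[0,0]*s[0]+K[0,2],K[1,1]*s[1]+K[1,2]])
def save(c,n,crop=None,f=1.5):
    im=c["frame"]
    if crop: x0,y0,x1,y1=crop; im=im[y0:y1,x0:x1]
    cv2.imwrite("pics/"+n+".png",cv2.resize(im,None,fx=f,fy=f,interpolation=cv2.INTER_CUBIC))
def st():
    s=status.get_state();print("t",round(s["t"],2),"p",np.round(s["ee_pos"],4),"rot",np.round(s["tcp_rot"],3),"F",np.round(s["ft_force"],1),"g",round(s["grip_width"],4));return s
def axes():
    s=status.get_state();print("tool axes (cols)\n",np.round(R.from_rotvec(s["tcp_rot"]).as_matrix(),3))
E
cat > a.py <<'E'
from h import *
st();axes()
Z={"tray":.02,"rake":.06,"chest":.1,"drawer_handle":.075,"honey_jar":.043,"low_tin":.02,"timer":.027,"jar1":.05,"jar2":.05,"jar3":.05,"stick1":.018}
for n in ["top","side"]:
    c=optics.camera(n);save(c,"a_"+n)
    print(n,np.round(c["pose"],3).tolist(),c["k1"],c["K"][0,0])
    for k,z in Z.items():
        for d in nets.spot_in(c,k)[:4]: 
            if d["p"]>.2: print(n,k,round(d["p"],2),np.round(d["centre"]),np.round(at(c,d["centre"],z),3))
E
python3 a.py
```

```text
t 0.0 p [ 0.1999 -0.5918  0.2199] rot [-3.099 -0.509  0.   ] F [-0.3 -0.5 -0.2] g 0.0853
tool axes (cols)
 [[ 0.947  0.32  -0.   ]
 [ 0.32  -0.947  0.001]
 [-0.    -0.001 -1.   ]]
top [[0.029, 0.983, -0.182, 0.33], [-0.999, 0.032, 0.013, -0.126], [0.018, 0.182, 0.983, 1.293], [0.0, 0.0, 0.0, 1.0]] 0.01298116358680195 405.75487934262435
top tray 0.62 [214. 191.] [ 0.566 -0.03   0.02 ]
top chest 0.84 [141. 159.] [0.641 0.188 0.1  ]
top drawer_handle 0.77 [138. 191.] [0.548 0.196 0.075]
top honey_jar 0.61 [208. 129.] [ 0.764 -0.004  0.043]
top timer 0.81 [346. 259.] [ 0.366 -0.447  0.027]
top timer 0.47 [214. 192.] [ 0.562 -0.032  0.027]
top jar1 0.72 [273. 257.] [ 0.364 -0.22   0.05 ]
top jar1 0.58 [293. 251.] [ 0.383 -0.281  0.05 ]
top jar2 0.72 [273. 257.] [ 0.364 -0.22   0.05 ]
top jar2 0.58 [293. 251.] [ 0.383 -0.281  0.05 ]
top jar3 0.72 [273. 257.] [ 0.364 -0.22   0.05 ]
top jar3 0.58 [293. 251.] [ 0.383 -0.281  0.05 ]
top stick1 0.72 [218. 189.] [ 0.575 -0.042  0.018]
top stick1 0.48 [212. 193.] [ 0.559 -0.025  0.018]
top stick1 0.46 [212. 218.] [ 0.48  -0.029  0.018]
side [[0.9
[... 170 characters left out ...]
 189.] [ 0.586 -0.06   0.02 ]
side chest 0.72 [286. 140.] [0.635 0.092 0.1  ]
side drawer_handle 0.82 [259. 137.] [0.552 0.156 0.075]
side drawer_handle 0.29 [265. 187.] [ 0.581 -0.136  0.075]
side honey_jar 0.59 [331. 172.] [0.771 0.008 0.043]
side low_tin 0.62 [329. 202.] [ 0.759 -0.111  0.02 ]
side timer 0.56 [159. 278.] [ 0.365 -0.445  0.027]
side jar1 0.57 [182. 222.] [ 0.384 -0.271  0.05 ]
side jar1 0.55 [178. 194.] [ 0.351 -0.153  0.05 ]
side jar2 0.57 [182. 222.] [ 0.384 -0.271  0.05 ]
side jar2 0.55 [178. 194.] [ 0.351 -0.153  0.05 ]
side jar3 0.57 [182. 222.] [ 0.384 -0.271  0.05 ]
side jar3 0.55 [178. 194.] [ 0.351 -0.153  0.05 ]
side stick1 0.42 [258. 187.] [ 0.561 -0.05   0.018]
```

Run:
```python
from h import *
c=optics.camera("top");save(c,"b_top",(90,90,370,300),2.8)
c=optics.camera("side");save(c,"b_side",(120,90,400,300),2.8)
```

```text
(no output)
```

View pics/b_top.png

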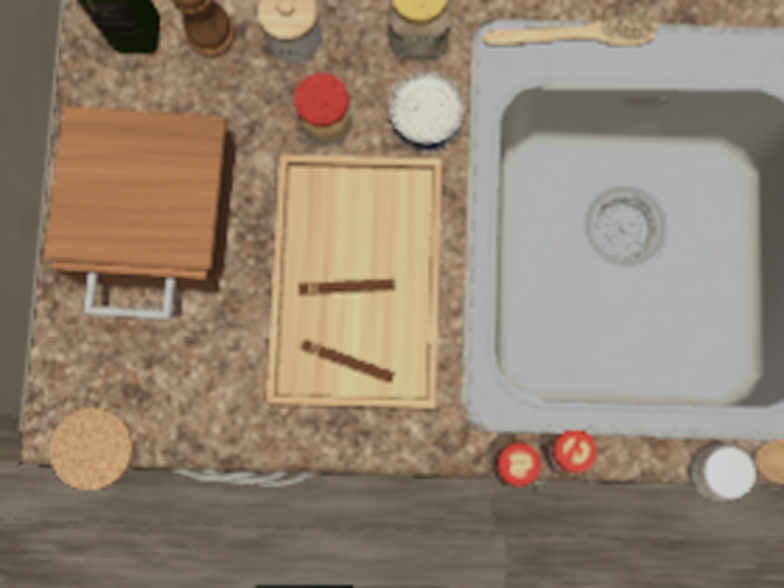

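View pics/b_side.png

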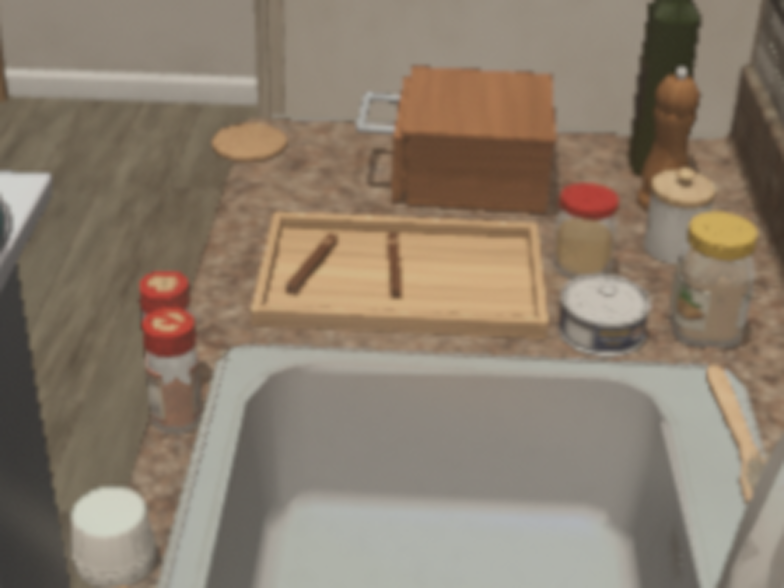

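The two views show two sticks in the tray, at crop (347,287) and (348,361) in the top view. Two red-lid jars stand in front of the sink at (519,463) and (575,450), and the handle bar runs (90,312)–(172,316).

Run:
```python
from h import *
c=optics.camera("top")
def f(n,u,v,z): 
    p=at(c,(90+u/2.8-.32,90+v/2.8-.32),z);print(n,np.round(p,3));return p
a=[f("tray",*q,.022) for q in [(280,155),(443,157),(436,408),(266,404)]]
print(sum(a)/4)
for p,q in [(0,3),(1,2)]: d=a[p]-a[q];print("yaw",np.arctan2(d[1],d[0]),np.linalg.norm(d))
for p,q in [(0,1),(3,2)]: d=a[p]-a[q];print("yaw",np.arctan2(-d[0],d[1]),np.linalg.norm(d))
for q in [(88,314),(174,318)]: f("handle",*q,.078)
for q in [(62,108),(226,117),(212,272),(47,260)]: f("chest",*q,.1)
for q in [(300,289),(394,285),(305,344),(392,378)]: f("stick",*q,.018)
for q in [(519,462),(575,450)]: f("jar",*q,.106)
```

```text
tray [0.715 0.054 0.022]
tray [ 0.719 -0.134  0.022]
tray [ 0.428 -0.135  0.022]
tray [0.427 0.054 0.022]
[ 0.57247764 -0.0402464   0.022     ]
yaw 0.0013408870004280075 0.2881061609672145
yaw 0.002431709991891775 0.29100029155817847
yaw 0.02183916370580509 0.18893721798518384
yaw 0.006513046739285627 0.18921748625732704
handle [0.514 0.242 0.078]
handle [0.512 0.15  0.078]
chest [0.736 0.283 0.1  ]
chest [0.733 0.105 0.1  ]
chest [0.56  0.108 0.1  ]
chest [0.567 0.284 0.1  ]
stick [0.559 0.024 0.018]
stick [ 0.567 -0.083  0.018]
stick [0.496 0.015 0.018]
stick [ 0.461 -0.085  0.018]
jar [ 0.369 -0.222  0.106]
jar [ 0.383 -0.28   0.106]
```

Call:
drive_tool([
  [[552, -645, 50, -1.245], [552, -645, 50, -1.245], [552, -645, 50, -1.245], [552, -645, 50, -1.245], [552, -645, 50, -1.245], [552, -645, 50, -1.245], [552, -645, 50, -1.245], [552, -645, 50, -1.245], [552, -645, 50, -1.245], [552, -645, 50, -1.245], [552, -645, 50, -1.245], [552, -645, 50, -1.245], [552, -645, 50, -1.245], [552, -645, 50, -1.245], [552, -645, 50, -1.245], [552, -645, 50, -1.245], [552, -645, 50, -1.245], [552, -645, 50, -1.245], [552, -645, 50, -1.245], [552, -645, 50, -1.245]],
], fingers=28)

```text
t: 3.02
ee_pos: [0.5107, 0.1817, 0.1714]
tcp_rot: [2.222, 2.22, 0.0]
ft_force: [1.2, -1.9, 0.4]
grip_width: 0.0278
```

Run:
```python
from h import *
st();axes()
c=optics.camera("side");save(c,"c_side",(220,70,360,175),5.5)
for p in [(.515,.15,.075),(.515,.24,.075),(.523,.196,.075)]: print((proj(c,p)-[220,70])*5.5)
```

```text
t 3.02 p [0.5107 0.1817 0.1714] rot [2.222 2.22  0.   ] F [ 1.2 -1.9  0.4] g 0.0278
tool axes (cols)
 [[ 0.001  1.     0.   ]
 [ 1.    -0.001 -0.   ]
 [-0.     0.    -1.   ]]
[151.59220782 369.15668269]
[161.93780121 302.75123862]
[170.45091152 334.93137617]
```

View pics/c_side.png

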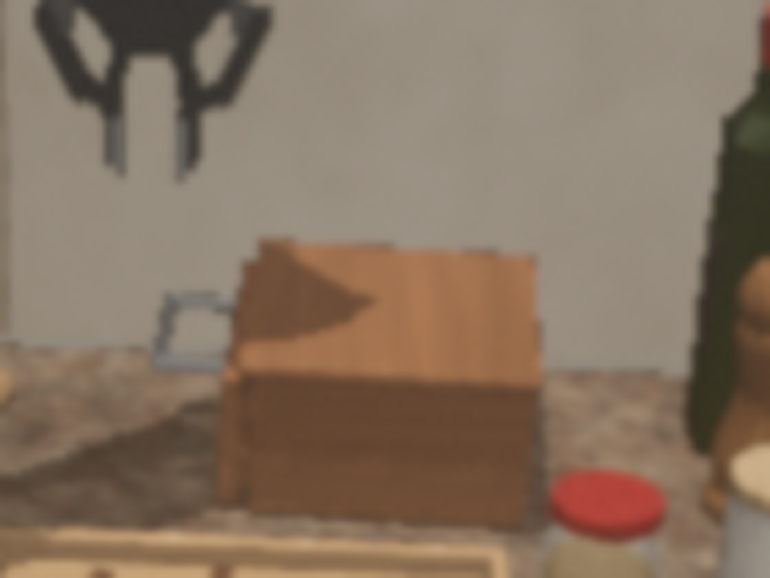

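Call:
drive_tool([
  [[12, 7, 30, 0], [12, 7, 60, 0], [12, 7, 90, 0], [12, 7, 101, 0], [12, 7, 101, 0], [12, 7, 101, 0]],
])

```text
t: 3.57
ee_pos: [0.5189, 0.2022, 0.0712]
tcp_rot: [-2.213, -2.226, -0.006]
ft_force: [0.2, 0.6, 0.0]
grip_width: 0.0279
```

Call:
drive_tool([
  [[0, 0, 0, 0], [0, 0, 0, 0], [0, 0, 0, 0], [0, 0, 0, 0], [0, 0, 0, 0], [0, 0, 0, 0]],
], fingers=0)

```text
t: 4.07
ee_pos: [0.519, 0.2021, 0.0715]
tcp_rot: [-2.214, -2.226, -0.006]
ft_force: [0.7, 0.0, 0.5]
grip_width: -0.0
```

Run:
```python
from h import *
c=optics.camera("side");a=cv2.resize(c["frame"][70:175,220:320],None,fx=4,fy=4,interpolation=cv2.INTER_CUBIC)
c=optics.camera("top");b=cv2.resize(c["frame"][140:245,90:190],None,fx=4,fy=4,interpolation=cv2.INTER_CUBIC)
cv2.imwrite("pics/d.png",np.hstack([a,b]))
```

```text
(no output)
```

View pics/d.png

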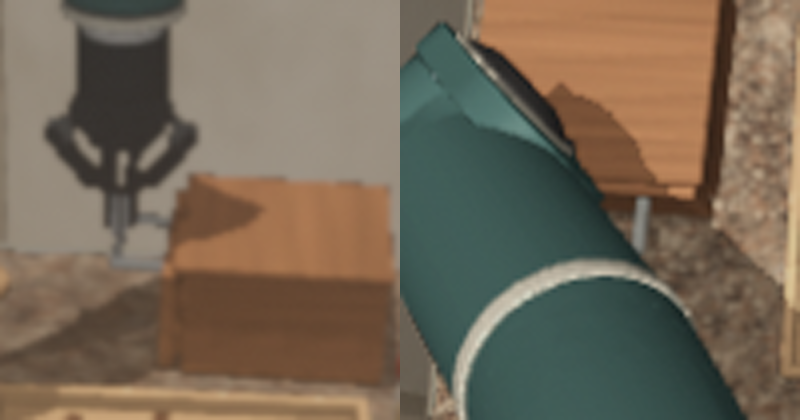

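Run:
```python
from h import *
s=st()
for n in["side"]:
    c=optics.camera(n)
    for p in [(.519,.202,.0715),(.519,.202,.057),(.519,.202,.1),(.519,.202,.075),(.515,.155,.075),(.515,.239,.075),(.515,.155,.06),(.563,.108,.1)]: print(p,(proj(c,p)-[220,70])*4)
```

```text
t 4.17 p [0.5189 0.2022 0.0713] rot [-2.213 -2.226 -0.006] F [ 0.2 -1.  -0.6] g -0.0001
(0.519, 0.202, 0.0715) [119.49912356 244.02849217]
(0.519, 0.202, 0.057) [119.25111871 259.90319785]
(0.519, 0.202, 0.1) [119.99521258 212.36325015]
(0.519, 0.202, 0.075) [119.55942695 240.17299643]
(0.515, 0.155, 0.075) [110.68759685 265.65995808]
(0.515, 0.239, 0.075) [117.69348585 220.69244492]
(0.515, 0.155, 0.06) [110.47183241 282.43610463]
(0.563, 0.108, 0.1) [169.17917703 266.6080596 ]
```

Run:
```python
from h import *
c=optics.camera("side");save(c,"e",(240,110,280,145),18)
```

```text
(no output)
```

View pics/e.png

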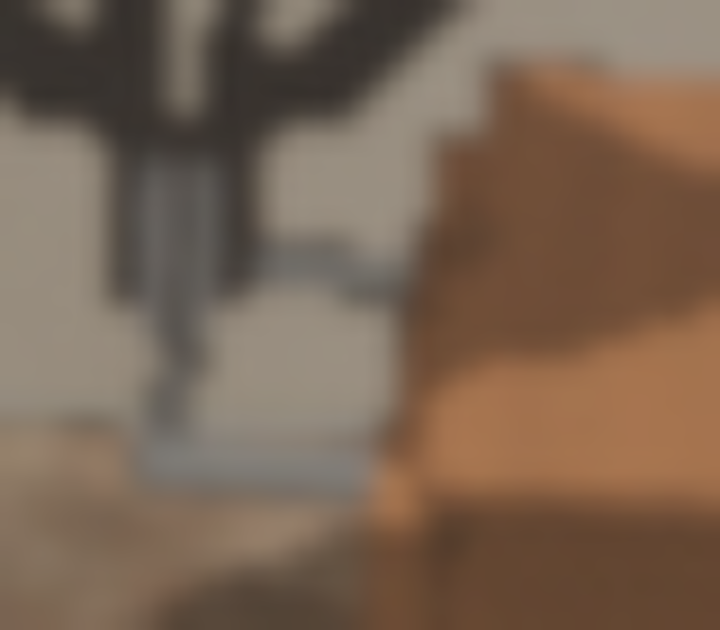

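Run:
```python
from h import *
print(robot.tip_extent)
s=st();axes();print(s["joint_positions"])
c=optics.camera("side")
for p in [(.5107,.1817,.1714),(.5107,.1817,.157),(.5107,.19,.157)]: print(p,(proj(c,p)-[220,70])*5.5)
c=optics.camera("top")
cv2.imwrite("pics/f.png",c["frame"])
```

```text
0.014
t 4.27 p [0.5188 0.2021 0.0712] rot [-2.213 -2.226 -0.006] F [-0.2  0.4 -0.4] g 0.0003
tool axes (cols)
 [[-0.006  1.     0.001]
 [ 1.     0.006  0.004]
 [ 0.004  0.001 -1.   ]]
[ 0.06224529  0.56601491 -0.622361    1.8869526   0.43503265  0.82410079
 -0.78147534]
(0.5107, 0.1817, 0.1714) [149.91300482 192.20759146]
(0.5107, 0.1817, 0.157) [149.62824236 215.63576532]
(0.5107, 0.19, 0.157) [150.64946703 209.91407594]
```

Call:
drive_tool([
  [[0, 0, 0, 0], [0, 0, 0, 0], [0, 0, 0, 0], [0, 0, 0, 0], [0, -2, 5, 0], [-5, -2, 10, 0], [-5, -2, 15, 0], [-5, -2, 20, 0], [-5, -2, 20, 0]],
], fingers=28)

```text
t: 5.12
ee_pos: [0.5164, 0.1969, 0.0499]
tcp_rot: [-2.213, -2.225, -0.004]
ft_force: [-0.1, -0.0, -0.2]
grip_width: 0.028
```

Call:
drive_tool([
  [[0, 0, 0, 0], [0, 0, 0, 0], [0, 0, 0, 0], [0, 0, 0, 0], [0, 0, 0, 0], [0, 0, 0, 0]],
], fingers=0)

```text
t: 5.62
ee_pos: [0.5163, 0.197, 0.0499]
tcp_rot: [-2.213, -2.225, -0.004]
ft_force: [1.4, 2.5, -6.9]
grip_width: 0.0079
```

Call:
drive_tool([
  [[0, 0, 0, 0], [0, 0, 0, 0], [0, 0, 0, 0], [0, 0, 0, 0], [0, 0, 5, 0], [0, 0, 10, 0], [0, 0, 15, 0], [0, 0, 15, 0], [0, 0, 15, 0]],
], fingers=28)

```text
t: 6.37
ee_pos: [0.516, 0.1971, 0.0344]
tcp_rot: [-2.212, -2.225, -0.003]
ft_force: [-0.6, -0.6, 0.6]
grip_width: 0.0279
```

Call:
drive_tool([
  [[0, 0, 0, 0], [0, 0, 0, 0], [0, 0, 0, 0], [0, 0, 0, 0], [0, 0, 0, 0], [0, 0, 0, 0]],
], fingers=0)

```text
t: 6.87
ee_pos: [0.516, 0.1971, 0.0345]
tcp_rot: [-2.213, -2.225, -0.003]
ft_force: [-0.4, 0.5, 0.5]
grip_width: 0.0085
```

Run:
```python
from h import *
c=optics.camera("side");save(c,"g",(210,70,310,145),7)
for z in [.0,.02,.035,.05,.075]:print((proj(c,(.516,.197,z))-[210,70])*7)
st()
```

```text
[270.09744737 566.07478786]
[270.62345932 529.08230861]
[271.02379492 501.00334157]
[271.42920935 472.63397777]
[272.11639701 424.69756226]
t 6.92 p [0.5161 0.1971 0.0345] rot [-2.213 -2.225 -0.003] F [-0.3  0.5 -0.6] g 0.0083
```

View pics/g.png

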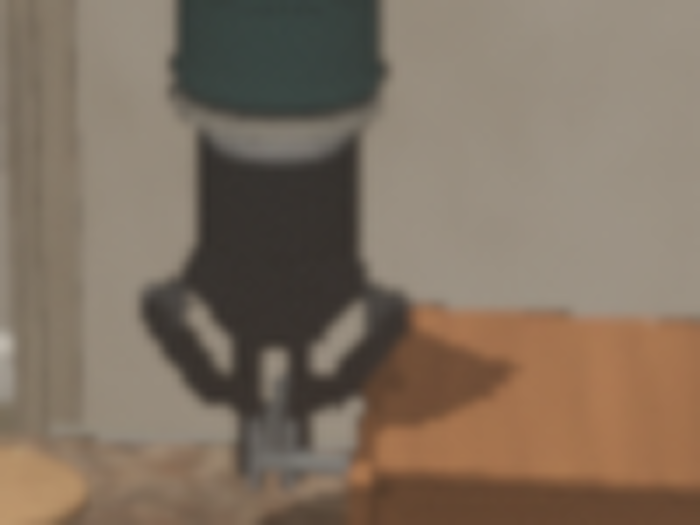

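Call:
drive_tool([
  [[0, -10, 0, 0], [0, -20, 0, 0], [0, -30, 0, 0], [0, -40, 0, 0], [0, -50, 0, 0], [0, -60, 0, 0], [0, -70, 0, 0], [0, -80, 0, 0], [0, -90, 0, 0], [0, -100, 0, 0], [0, -110, 0, 0], [0, -118, 0, 0], [0, -124, 0, 0], [0, -124, 0, 0], [0, -124, 0, 0]],
])

```text
t: 8.17
ee_pos: [0.3914, 0.2012, 0.0347]
tcp_rot: [-2.205, -2.226, -0.012]
ft_force: [-1.2, 35.8, -30.9]
grip_width: 0.0083
```

Call:
drive_tool([
  [[0, 0, 0, 0], [0, 0, 0, 0], [0, 0, 0, 0], [0, 0, 0, 0], [0, 0, -20, 0], [0, 0, -50, 0], [0, 0, -80, 0], [0, 0, -120, 0], [0, 0, -150, 0], [0, 0, -180, 0], [-20, -30, -200, 0], [-60, -30, -200, 0], [-100, -30, -200, 0], [-140, -30, -200, 0], [-140, -30, -200, 0], [-140, -30, -200, 0], [-140, -30, -200, 0]],
], fingers=40)

```text
t: 9.58
ee_pos: [0.3628, 0.0587, 0.2333]
tcp_rot: [-2.206, -2.226, -0.012]
ft_force: [-0.5, 1.0, -0.5]
grip_width: 0.0403
```

Run:
```python
from h import *
st()
c=optics.camera("side");a=cv2.resize(c["frame"][70:220,190:340],None,fx=2.6,fy=2.6,interpolation=cv2.INTER_CUBIC)
for d in nets.spot_in(c,"rake")[:2]:print("side rake",d)
c=optics.camera("top");b=cv2.resize(c["frame"][110:260,90:240],None,fx=2.6,fy=2.6,interpolation=cv2.INTER_CUBIC)
cv2.imwrite("pics/i.png",np.hstack([a,b]))
for d in nets.spot_in(c,"rake")[:2]:print("top rake",d,at(c,d["centre"],.05+.019))
for d in nets.spot_in(c,"drawer_handle")[:1]:print(d,at(c,d["centre"],.075))
```

```text
t 9.58 p [0.3628 0.0587 0.2333] rot [-2.206 -2.226 -0.012] F [-0.5  1.  -0.5] g 0.0403
side rake {'centre': [248.2, 134.2], 'p': 0.63}
top rake {'centre': [137.3, 202.6], 'p': 0.79} [0.51411205 0.19613399 0.069     ]
{'centre': [131.4, 200.5], 'p': 0.89} [0.51906349 0.21275811 0.075     ]
```

View pics/i.png

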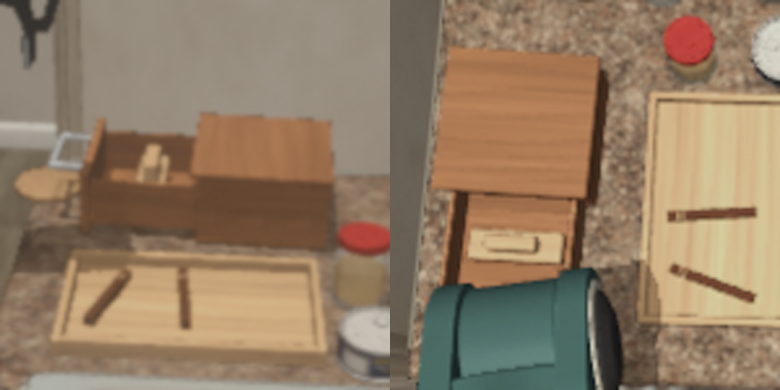

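Run:
```python
from h import *
c=optics.camera("top")
g=lambda u,v,z:np.round(at(c,(90+(u-390)/2.6-.3,110+v/2.6-.3),z),4)
print("ridge",g(485,243,.079),g(538,242,.079),g(511.5,235,.079),g(511.5,250,.079))
print("head",g(469,230,.051),g(565,233,.051),g(565,263,.051),g(469,260,.051))
print("drawer walls inner",g(466,195,.074),g(577,200,.074), "chest front", g(435,187,.1),g(588,198,.1))
c=optics.camera("side")
q=lambda u,v,z:np.round(at(c,(190+u/2.6-.3,70+v/2.6-.3),z),4)
print("side ridge near top",q(153,158,.079),"far",q(154,146,.079), "front near",q(96,205,.089) if 0 else q(84,186,.089),q(98,122,.089))
```

```text
ridge [0.5099 0.2264 0.079 ] [0.513  0.1656 0.079 ] [0.5202 0.1967 0.079 ] [0.5027 0.1953 0.079 ]
head [0.529  0.2546 0.051 ] [0.529  0.1413 0.051 ] [0.4931 0.1387 0.051 ] [0.4932 0.2515 0.051 ]
drawer walls inner [0.5666 0.2546 0.074 ] [0.5649 0.1251 0.074 ] chest front [0.5698 0.2825 0.1   ] [0.5626 0.1073 0.1   ]
side ridge near top [0.5153 0.1902 0.079 ] far [0.5142 0.2251 0.079 ] front near [0.441  0.0871 0.089 ] [0.4378 0.2697 0.089 ]
```

Call:
drive_tool([
  [[40, 40, 0, 0], [80, 80, 0, 0], [110, 120, 20, 0], [137, 149, 60, 0], [137, 150, 90, 0], [137, 150, 110, 0], [137, 150, 110, 0], [137, 150, 110, 0], [137, 150, 110, 0]],
], fingers=40)

```text
t: 10.68
ee_pos: [0.5109, 0.1991, 0.1251]
tcp_rot: [-2.203, -2.227, -0.012]
ft_force: [-0.4, -0.0, 0.1]
grip_width: 0.0401
```

Run:
```python
from h import *
st();axes()
```

```text
t 10.68 p [0.5109 0.1991 0.1251] rot [-2.203 -2.227 -0.012] F [-0.4 -0.   0.1] g 0.0401
tool axes (cols)
 [[-0.011  1.    -0.001]
 [ 1.     0.011  0.012]
 [ 0.012 -0.001 -1.   ]]
```

Call:
drive_tool([
  [[-3, 1, 25, 0], [-3, 1, 50, 0], [-3, 1, 70, 0], [-3, 1, 80, 0], [-3, 1, 83, 0], [-3, 1, 83, 0], [-3, 1, 83, 0]],
])

```text
t: 11.27
ee_pos: [0.5127, 0.1972, 0.0438]
tcp_rot: [-2.204, -2.228, -0.015]
ft_force: [0.4, -0.1, -0.2]
grip_width: 0.0401
```

Call:
drive_tool([
  [[0, 0, 0, 0], [0, 0, 0, 0], [0, 0, 0, 0], [0, 0, 0, 0], [0, 0, 0, 0], [0, 0, 0, 0]],
], fingers=0)

```text
t: 11.77
ee_pos: [0.5137, 0.1975, 0.0453]
tcp_rot: [-2.205, -2.229, -0.018]
ft_force: [-0.4, -2.3, 13.5]
grip_width: 0.0172
```

Call:
drive_tool([
  [[0, 0, -10, 0], [0, 0, -30, 0], [0, 0, -55, 0], [0, 0, -80, 0], [0, 0, -105, 0], [0, 0, -130, 0], [0, 0, -150, 0], [-30, 10, -150, 0], [-60, 30, -150, 0], [-90, 50, -150, 0], [-120, 70, -150, 0], [-150, 90, -150, 0], [-180, 96, -150, 0], [-210, 98, -150, 0], [-235, 99, -150, 0], [-235, 99, -150, 0], [-235, 99, -150, 0]],
])

```text
t: 13.18
ee_pos: [0.6146, -0.0397, 0.1934]
tcp_rot: [-2.208, -2.227, -0.018]
ft_force: [0.3, 0.8, -1.7]
grip_width: 0.0168
```

Run:
```python
from h import *
st();axes()
c=optics.camera("side");a=cv2.resize(c["frame"][70:220,190:340],None,fx=2.6,fy=2.6,interpolation=cv2.INTER_CUBIC)
c=optics.camera("top");b=cv2.resize(c["frame"][110:260,110:260],None,fx=2.6,fy=2.6,interpolation=cv2.INTER_CUBIC)
cv2.imwrite("pics/j.png",np.hstack([a,b]))
```

```text
t 13.18 p [ 0.6146 -0.0397  0.1934] rot [-2.208 -2.227 -0.018] F [ 0.3  0.8 -1.7] g 0.0168
tool axes (cols)
 [[-0.009  1.     0.004]
 [ 1.     0.009  0.012]
 [ 0.012  0.004 -1.   ]]
```

View pics/j.png

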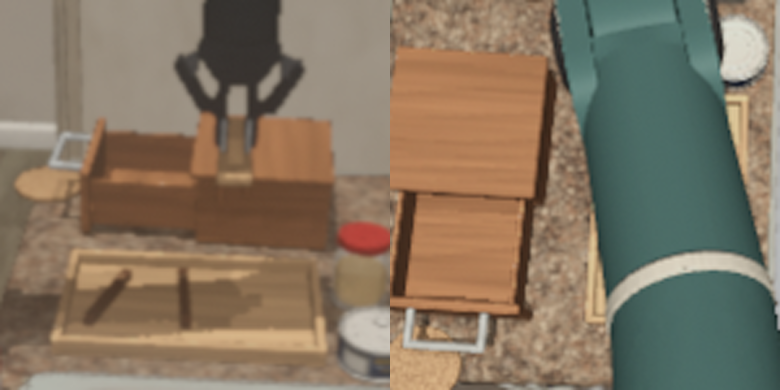

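Call:
drive_tool([
  [[0, 0, 40, 0.009], [0, 0, 80, 0.009], [0, 0, 115, 0.009], [0, 0, 135, 0.009], [0, 0, 145, 0.009], [0, 0, 150, 0.009], [0, 0, 154, 0.009], [0, 0, 154, 0.009], [0, 0, 154, 0.009]],
])

```text
t: 14.03
ee_pos: [0.616, -0.0351, 0.0408]
tcp_rot: [-2.214, -2.221, -0.02]
ft_force: [1.0, 0.3, -1.7]
grip_width: 0.0168
```

Call:
drive_tool([
  [[0, 0, 2, 0], [0, 0, 4, 0], [0, 0, 5, 0], [0, 0, 5, 0], [0, 0, 5, 0]],
])

```text
t: 14.45
ee_pos: [0.616, -0.0351, 0.0358]
tcp_rot: [-2.215, -2.221, -0.02]
ft_force: [-0.1, -0.4, -1.4]
grip_width: 0.0169
```

Call:
drive_tool([
  [[0, 0, 2, 0], [0, -8, 2, 0], [0, -16, 2, 0], [0, -24, 2, 0], [0, -32, 2, 0], [0, -40, 2, 0], [0, -46, 2, 0], [0, -52, 2, 0], [0, -58, 2, 0], [0, -64, 2, 0], [0, -70, 2, 0], [0, -76, 2, 0], [0, -82, 2, 0], [0, -88, 2, 0], [0, -94, 2, 0], [0, -100, 2, 0], [0, -100, 2, 0]],
])

```text
t: 15.87
ee_pos: [0.5148, -0.0354, 0.0332]
tcp_rot: [-2.214, -2.221, -0.019]
ft_force: [0.3, 0.0, -1.4]
grip_width: 0.0169
```

Run:
```python
from h import *
st();axes()
c=optics.camera("side");save(c,"k",(205,150,325,230),6)
```

```text
t 15.87 p [ 0.5148 -0.0354  0.0332] rot [-2.214 -2.221 -0.019] F [ 0.3  0.  -1.4] g 0.0169
tool axes (cols)
 [[-0.003  1.     0.005]
 [ 1.     0.003  0.012]
 [ 0.012  0.005 -1.   ]]
```

View pics/k.png

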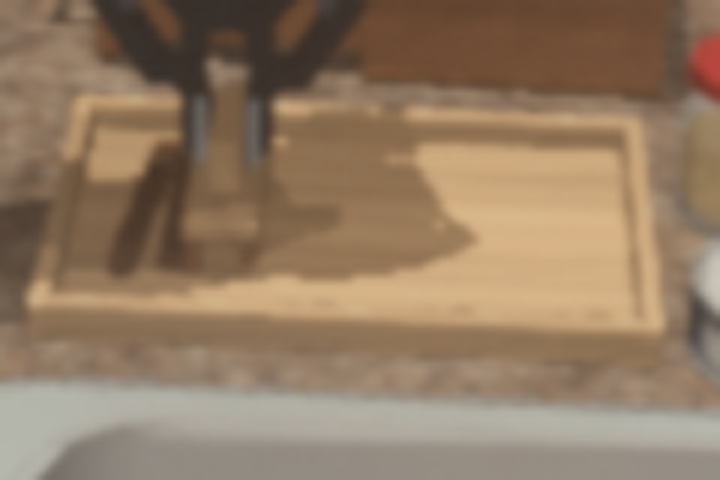

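Call:
drive_tool([
  [[0, -5, 0, 0], [0, -10, 0, 0], [0, -15, 0, 0], [0, -20, 0, 0], [0, -24, 0, 0], [0, -28, 0, 0], [0, -31, 0, 0], [0, -33, 0, 0], [0, -33, 0, 0]],
])

```text
t: 16.67
ee_pos: [0.4822, -0.0356, 0.0331]
tcp_rot: [-2.214, -2.221, -0.019]
ft_force: [-0.1, -0.3, -1.7]
grip_width: 0.0169
```

Call:
drive_tool([
  [[0, -1, 0, 0], [0, -2, 0, 0], [0, -3, 0, 0], [0, -4, 0, 0], [0, -4, 0, 0]],
])

```text
t: 17.08
ee_pos: [0.4804, -0.0354, 0.0338]
tcp_rot: [-2.216, -2.224, -0.025]
ft_force: [10.6, -0.2, -3.3]
grip_width: 0.0167
```

Call:
drive_tool([
  [[0, 5, 0, 0], [0, 15, 0, 0], [0, 25, 0, 0], [0, 30, -15, 0], [0, 30, -40, 0], [0, 30, -75, 0], [0, 30, -110, 0], [0, 30, -150, 0], [40, 30, -155, 0], [80, 30, -160, 0], [120, 30, -160, 0], [160, 30, -160, 0], [200, 30, -160, 0], [230, 32, -160, 0], [230, 32, -160, 0], [230, 32, -160, 0], [230, 32, -160, 0]],
])

```text
t: 18.5
ee_pos: [0.5102, 0.1925, 0.1968]
tcp_rot: [-2.215, -2.223, -0.024]
ft_force: [0.5, -1.2, -1.5]
grip_width: 0.0168
```

Run:
```python
from h import *
st();axes()
c=optics.camera("side");a=cv2.resize(c["frame"][70:220,190:340],None,fx=2.6,fy=2.6,interpolation=cv2.INTER_CUBIC)
c=optics.camera("top");b=cv2.resize(c["frame"][110:260,110:260],None,fx=2.6,fy=2.6,interpolation=cv2.INTER_CUBIC)
cv2.imwrite("pics/l.png",np.hstack([a,b]))
```

```text
t 18.5 p [0.5102 0.1925 0.1968] rot [-2.215 -2.223 -0.024] F [ 0.5 -1.2 -1.5] g 0.0168
tool axes (cols)
 [[-0.004  1.     0.009]
 [ 1.     0.004  0.013]
 [ 0.013  0.009 -1.   ]]
```

View pics/l.png

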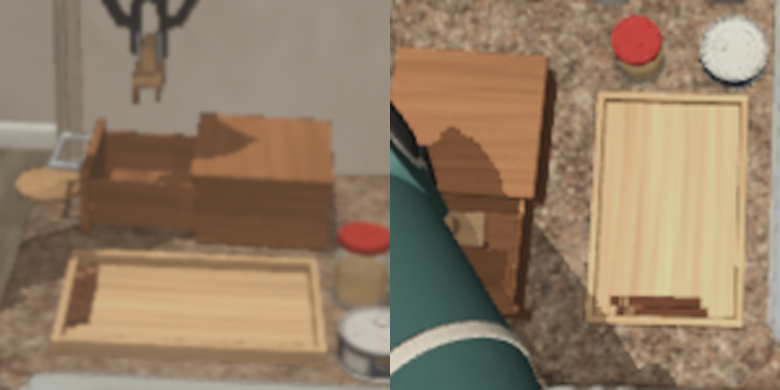

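Call:
drive_tool([
  [[0, 2, 35, 0], [0, 2, 70, 0], [0, 2, 105, 0], [0, 2, 125, 0], [0, 2, 138, 0], [0, 2, 144, 0], [0, 2, 148, 0], [0, 2, 149, 0], [0, 2, 149, 0]],
])

```text
t: 19.35
ee_pos: [0.5144, 0.1935, 0.0489]
tcp_rot: [-2.218, -2.222, -0.026]
ft_force: [-1.1, 0.4, -1.6]
grip_width: 0.0169
```

Call:
drive_tool([
  [[0, 0, 1, 0], [0, 0, 2, 0], [0, 0, 2, 0], [0, 0, 2, 0]],
])

```text
t: 19.68
ee_pos: [0.5146, 0.1935, 0.0471]
tcp_rot: [-2.219, -2.222, -0.026]
ft_force: [-0.2, 0.7, -0.5]
grip_width: 0.017
```

Call:
drive_tool([
  [[0, 0, 1, 0], [0, 0, 2, 0], [0, 0, 2, 0]],
])

```text
t: 19.93
ee_pos: [0.515, 0.1936, 0.0455]
tcp_rot: [-2.219, -2.223, -0.027]
ft_force: [0.0, -1.7, 6.0]
grip_width: 0.0168
```

Call:
drive_tool([
  [[0, 0, 0, 0], [0, 0, 0, 0], [0, 0, 0, 0], [0, 0, 0, 0], [0, 0, 0, 0], [0, 0, -10, 0], [0, 0, -30, 0], [0, 0, -60, 0], [0, 0, -90, 0], [0, 0, -120, 0], [0, 0, -120, 0], [0, 0, -120, 0]],
], fingers=36)

```text
t: 20.93
ee_pos: [0.5143, 0.1922, 0.1676]
tcp_rot: [2.219, 2.222, 0.031]
ft_force: [0.2, -0.2, -0.9]
grip_width: 0.0361
```

Run:
```python
from h import *
st();axes()
c=optics.camera("side");a=cv2.resize(c["frame"][70:220,190:340],None,fx=2.6,fy=2.6,interpolation=cv2.INTER_CUBIC)
c=optics.camera("top");b=cv2.resize(c["frame"][110:260,90:240],None,fx=2.6,fy=2.6,interpolation=cv2.INTER_CUBIC)
cv2.imwrite("pics/m.png",np.hstack([a,b]))
```

```text
t 20.93 p [0.5143 0.1922 0.1676] rot [2.219 2.222 0.031] F [ 0.2 -0.2 -0.9] g 0.0361
tool axes (cols)
 [[-0.001  1.     0.015]
 [ 1.     0.001  0.013]
 [ 0.013  0.015 -1.   ]]
```

View pics/m.png

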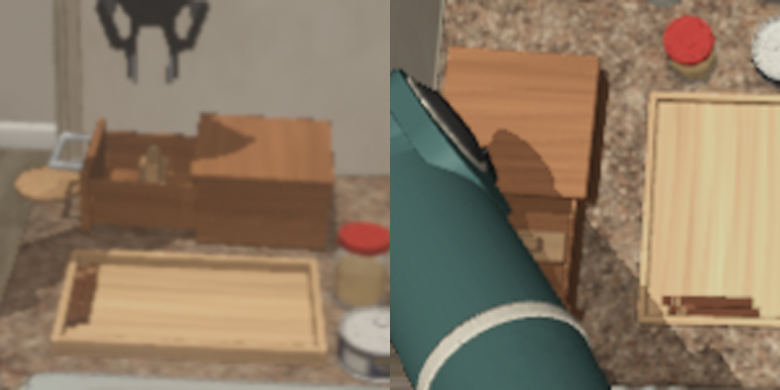

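Call:
drive_tool([
  [[3, -35, 0, 0], [3, -70, 0, 0], [3, -105, 0, 0], [3, -140, 0, 0], [3, -162, 0, 0], [3, -162, 0, 0], [3, -162, 20, 0], [3, -162, 55, 0], [3, -162, 90, 0], [3, -162, 115, 0], [3, -162, 124, 0], [3, -162, 124, 0], [3, -162, 124, 0]],
], fingers=0)

```text
t: 22.12
ee_pos: [0.3523, 0.1963, 0.0392]
tcp_rot: [-2.218, -2.222, -0.024]
ft_force: [0.4, 0.5, 0.5]
grip_width: 0.0001
```

Run:
```python
from h import *
st()
c=optics.camera("side");save(c,"n",(210,90,290,150),8)
```

```text
t 22.12 p [0.3523 0.1963 0.0392] rot [-2.218 -2.222 -0.024] F [0.4 0.5 0.5] g 0.0001
```

View pics/n.png

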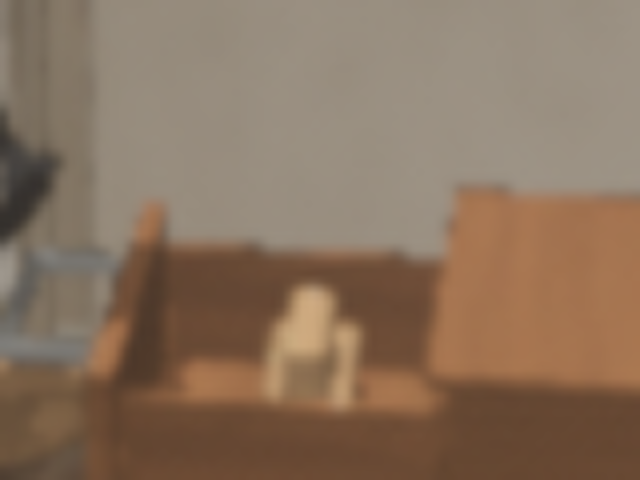

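Call:
drive_tool([
  [[0, 6, 0, 0], [0, 12, 0, 0], [0, 18, 0, 0], [0, 25, 0, 0], [0, 33, 0, 0], [0, 41, 0, 0], [0, 49, 0, 0], [0, 57, 0, 0], [0, 65, 0, 0], [0, 73, 0, 0], [0, 81, 0, 0], [0, 89, 0, 0], [0, 97, 0, 0], [0, 105, 0, 0], [0, 113, 0, 0], [0, 121, 0, 0], [0, 129, 0, 0], [0, 135, 0, 0], [0, 140, 0, 0], [0, 140, 0, 0]],
])

```text
t: 23.83
ee_pos: [0.494, 0.1968, 0.0415]
tcp_rot: [-2.219, -2.222, -0.028]
ft_force: [0.5, -0.4, -0.1]
grip_width: 0.0
```

Call:
drive_tool([
  [[0, 3, 0, 0], [0, 6, 0, 0], [0, 9, 0, 0], [0, 12, 0, 0], [0, 15, 0, 0], [0, 15, 0, 0]],
])

```text
t: 24.33
ee_pos: [0.5062, 0.1967, 0.0411]
tcp_rot: [-2.217, -2.222, -0.02]
ft_force: [-20.1, -2.5, 8.8]
grip_width: -0.0003
```

Call:
drive_tool([
  [[0, -10, 0, 0], [0, -25, 0, 0], [0, -30, -30, 0], [0, -30, -70, 0], [0, -30, -110, 0], [0, -30, -150, 0], [-40, -40, -160, 0], [-80, -55, -160, 0], [-120, -70, -160, 0], [-160, -85, -160, 0], [-200, -100, -160, 0], [-240, -110, -160, 0], [-280, -120, -160, 0], [-320, -130, -160, 0], [-360, -137, -160, 0], [-395, -137, -160, 0], [-419, -137, -160, 0], [-419, -137, -160, 0], [-419, -137, -160, 0]],
])

```text
t: 25.92
ee_pos: [0.3692, -0.2253, 0.1954]
tcp_rot: [-2.219, -2.22, -0.021]
ft_force: [0.1, 1.3, -0.5]
grip_width: 0.0003
```

Run:
```python
from h import *
st();axes()
c=optics.camera("side");a=cv2.resize(c["frame"][80:240,150:310],None,fx=2.4,fy=2.4,interpolation=cv2.INTER_CUBIC)
print([ (np.round(d["centre"]),round(d["p"],2)) for d in nets.spot_in(c,"jar1")[:3]])
c=optics.camera("top");b=cv2.resize(c["frame"][130:290,110:270],None,fx=2.4,fy=2.4,interpolation=cv2.INTER_CUBIC)
cv2.imwrite("pics/o.png",np.hstack([a,b]))
for d in nets.spot_in(c,"drawer_handle")[:1]:print(d,at(c,d["centre"],.075))
```

```text
t 25.92 p [ 0.3692 -0.2253  0.1954] rot [-2.219 -2.22  -0.021] F [ 0.1  1.3 -0.5] g 0.0003
tool axes (cols)
 [[-0.     1.     0.007]
 [ 1.     0.     0.012]
 [ 0.012  0.007 -1.   ]]
[(array([184., 223.]), 0.84), (array([176., 192.]), 0.64)]
{'centre': [134.5, 191.5], 'p': 0.69} [0.54697149 0.20567011 0.075     ]
```

View pics/o.png

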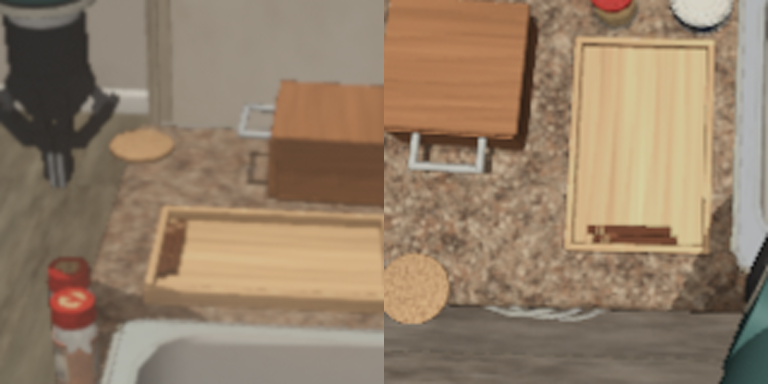

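Call:
drive_tool([
  [[1, -1, 0, 0], [1, -1, 0, 0], [1, -1, 0, 0], [1, -1, 25, 0], [1, -1, 50, 0], [1, -1, 75, 0], [1, -1, 100, 0], [1, -1, 120, 0], [1, -1, 134, 0], [1, -1, 140, 0], [1, -1, 140, 0], [1, -1, 140, 0]],
], fingers=66)

```text
t: 27.12
ee_pos: [0.3697, -0.2209, 0.056]
tcp_rot: [-2.215, -2.224, -0.02]
ft_force: [0.1, 0.2, -0.1]
grip_width: 0.0662
```

Call:
drive_tool([
  [[0, 0, 0, 0], [0, 0, 0, 0], [0, 0, 0, 0], [0, 0, 0, 0], [0, 0, 0, 0], [0, 0, 0, 0]],
], fingers=0)

```text
t: 27.62
ee_pos: [0.3702, -0.2215, 0.0571]
tcp_rot: [-2.216, -2.225, -0.02]
ft_force: [-3.2, 0.6, 14.2]
grip_width: 0.0433
```

Call:
drive_tool([
  [[0, 0, -10, 0], [0, 0, -30, 0], [0, 0, -55, 0], [0, 0, -80, 0], [0, 0, -100, 0], [0, 0, -110, 0], [22, 27, -110, 0], [44, 54, -110, 0], [66, 81, -110, 0], [88, 108, -110, 0], [110, 135, -110, 0], [132, 162, -110, 0], [154, 189, -110, 0], [176, 216, -110, 0], [198, 243, -110, 0], [215, 262, -110, 0], [222, 270, -110, 0], [222, 270, -110, 0], [222, 270, -110, 0], [222, 270, -110, 0]],
])

```text
t: 29.28
ee_pos: [0.6376, -0.0006, 0.1714]
tcp_rot: [-2.217, -2.224, -0.018]
ft_force: [0.5, -0.4, -0.9]
grip_width: 0.0433
```

Run:
```python
from h import *
st();axes()
```

```text
t 29.28 p [ 6.376e-01 -6.000e-04  1.714e-01] rot [-2.217 -2.224 -0.018] F [ 0.5 -0.4 -0.9] g 0.0433
tool axes (cols)
 [[-0.003  1.     0.008]
 [ 1.     0.003  0.009]
 [ 0.009  0.008 -1.   ]]
```

Call:
drive_tool([
  [[0, 0, 30, 0], [0, 0, 55, 0], [0, 0, 75, 0], [0, 0, 90, 0], [0, 0, 98, 0], [0, 0, 103, 0], [0, 0, 105, 0], [0, 0, 105, 0], [0, 0, 105, 0]],
])

```text
t: 30.03
ee_pos: [0.6389, 0.0003, 0.0674]
tcp_rot: [2.218, 2.225, 0.02]
ft_force: [-0.3, -0.2, -1.3]
grip_width: 0.0432
```

Call:
drive_tool([
  [[0, 0, 1, 0], [0, 0, 2, 0], [0, 0, 3, 0], [0, 0, 3, 0], [0, 0, 3, 0]],
])

```text
t: 30.45
ee_pos: [0.639, 0.0003, 0.0644]
tcp_rot: [2.218, 2.225, 0.02]
ft_force: [0.3, 0.8, -1.9]
grip_width: 0.0432
```

Call:
drive_tool([
  [[0, 0, 1, 0], [0, 0, 2, 0], [0, 0, 2, 0], [0, 0, 2, 0]],
])

```text
t: 30.78
ee_pos: [0.6392, 0.0004, 0.0632]
tcp_rot: [2.217, 2.224, 0.02]
ft_force: [-4.5, -1.3, 12.6]
grip_width: 0.0434
```

Contact. Release, rise and go over the second jar.

Call:
drive_tool([
  [[0, 0, 0, 0], [0, 0, 0, 0], [0, 0, 0, 0], [0, 0, 0, 0], [0, 0, 0, 0], [0, 0, -10, 0], [0, 0, -35, 0], [0, 0, -70, 0], [0, 0, -105, 0], [0, 0, -130, 0], [0, 0, -130, 0]],
], fingers=66)

```text
t: 31.7
ee_pos: [0.6401, -0.0002, 0.1995]
tcp_rot: [2.214, 2.22, 0.028]
ft_force: [1.4, 0.5, -0.3]
grip_width: 0.066
```

Call:
drive_tool([
  [[-26, -24, 0, 0], [-52, -48, 0, 0], [-78, -72, 0, 0], [-104, -96, 0, 0], [-130, -120, 0, 0], [-156, -144, 0, 0], [-182, -168, 0, 0], [-208, -192, 0, 0], [-234, -216, 0, 0], [-260, -240, 0, 0], [-280, -256, 0, 0], [-280, -256, 0, 0], [-280, -256, 0, 0], [-280, -256, 0, 0]],
])

```text
t: 32.87
ee_pos: [0.3855, -0.2805, 0.1932]
tcp_rot: [2.213, 2.221, 0.029]
ft_force: [0.6, 0.6, -0.1]
grip_width: 0.0659
```

Run:
```python
from h import *
st();axes()
for n in ["side","top"]:
    c=optics.camera(n)
    print(n,[ (np.round(d["centre"]),round(d["p"],2),np.round(at(c,d["centre"],.056),3)) for d in nets.spot_in(c,"jar1")[:3]])
    print(proj(c,(.639,0,.059)),proj(c,(.383,-.28,.053)))
```

```text
t 32.87 p [ 0.3855 -0.2805  0.1932] rot [2.213 2.221 0.029] F [ 0.6  0.6 -0.1] g 0.0659
tool axes (cols)
 [[-0.004  1.     0.018]
 [ 1.     0.004  0.008]
 [ 0.008  0.018 -1.   ]]
side [(array([185., 222.]), 0.73, array([ 0.394, -0.278,  0.056])), (array([287., 167.]), 0.56, array([0.64 , 0.005, 0.056])), (array([262., 190.]), 0.53, array([ 0.575, -0.123,  0.056]))]
[286.38152258 167.08410457] [180.81368805 222.83103082]
top [(array([205., 131.]), 0.65, array([0.754, 0.003, 0.056])), (array([205., 165.]), 0.54, array([ 0.641, -0.002,  0.056]))]
[204.31851104 165.57625433] [292.80743307 251.04878226]
```

Call:
drive_tool([
  [[0, 0, 30, 0], [0, 0, 60, 0], [0, 0, 90, 0], [0, 0, 115, 0], [0, 0, 130, 0], [0, 0, 137, 0], [0, 0, 137, 0], [0, 0, 137, 0]],
])

```text
t: 33.73
ee_pos: [0.3886, -0.2788, 0.0564]
tcp_rot: [2.211, 2.223, 0.029]
ft_force: [0.4, 0.4, -0.7]
grip_width: 0.0659
```

Call:
drive_tool([
  [[0, 0, 0, 0], [0, 0, 0, 0], [0, 0, 0, 0], [0, 0, 0, 0], [0, 0, 0, 0], [0, 0, 0, 0]],
], fingers=0)

```text
t: 34.23
ee_pos: [0.3889, -0.2795, 0.0578]
tcp_rot: [2.21, 2.221, 0.028]
ft_force: [-4.5, 0.1, 13.6]
grip_width: 0.0436
```

Gripped. Carry to (0.64, -0.085).

Call:
drive_tool([
  [[0, 0, -10, 0], [0, 0, -30, 0], [0, 0, -55, 0], [0, 0, -80, 0], [0, 0, -100, 0], [0, 0, -110, 0], [20, 26, -110, 0], [40, 52, -110, 0], [60, 78, -110, 0], [80, 104, -110, 0], [100, 130, -110, 0], [120, 156, -110, 0], [140, 182, -110, 0], [160, 208, -110, 0], [180, 234, -110, 0], [194, 252, -110, 0], [194, 252, -110, 0], [194, 252, -110, 0], [194, 252, -110, 0]],
])

```text
t: 35.82
ee_pos: [0.6373, -0.0855, 0.1736]
tcp_rot: [2.21, 2.221, 0.027]
ft_force: [0.4, -0.7, -1.5]
grip_width: 0.0433
```

Run:
```python
from h import *
st();axes()
```

```text
t 35.82 p [ 0.6373 -0.0855  0.1736] rot [2.21  2.221 0.027] F [ 0.4 -0.7 -1.5] g 0.0433
tool axes (cols)
 [[-0.005  1.     0.018]
 [ 1.     0.005  0.007]
 [ 0.006  0.018 -1.   ]]
```

Call:
drive_tool([
  [[0, 0, 30, 0], [0, 0, 55, 0], [0, 0, 75, 0], [0, 0, 90, 0], [0, 0, 100, 0], [0, 0, 105, 0], [0, 0, 107, 0], [0, 0, 107, 0], [0, 0, 107, 0]],
])

```text
t: 36.57
ee_pos: [0.6397, -0.0849, 0.0676]
tcp_rot: [2.21, 2.22, 0.028]
ft_force: [-0.8, -0.4, 0.0]
grip_width: 0.0436
```

Call:
drive_tool([
  [[0, 0, 1, 0], [0, 0, 2, 0], [0, 0, 3, 0], [0, 0, 3, 0], [0, 0, 3, 0]],
])

```text
t: 36.98
ee_pos: [0.6398, -0.0848, 0.0646]
tcp_rot: [2.21, 2.22, 0.028]
ft_force: [-0.7, -1.1, -2.0]
grip_width: 0.0437
```

Call:
drive_tool([
  [[0, 0, 1, 0], [0, 0, 2, 0], [0, 0, 2, 0], [0, 0, 2, 0]],
])

```text
t: 37.32
ee_pos: [0.6401, -0.0848, 0.0638]
tcp_rot: [2.209, 2.22, 0.028]
ft_force: [-7.0, 0.8, 17.6]
grip_width: 0.0437
```

Call:
drive_tool([
  [[0, 0, 0, 0], [0, 0, 0, 0], [0, 0, 0, 0], [0, 0, 0, 0], [0, 0, 0, 0], [0, 0, -10, 0], [0, 0, -35, 0], [0, 0, -70, 0], [0, 0, -105, 0], [0, 0, -135, 0], [-30, -30, -145, 0], [-60, -60, -145, 0], [-90, -90, -145, 0], [-120, -120, -145, 0], [-150, -150, -145, 0], [-180, -180, -145, 0], [-200, -210, -145, 0], [-200, -240, -145, 0], [-200, -240, -145, 0], [-200, -240, -145, 0]],
], fingers=66)

```text
t: 38.98
ee_pos: [0.3972, -0.2874, 0.2037]
tcp_rot: [2.211, 2.216, 0.027]
ft_force: [0.6, 0.2, 0.9]
grip_width: 0.0658
```

Run:
```python
from h import *
st()
c=optics.camera("side");a=cv2.resize(c["frame"][100:220,210:350],None,fx=2.8,fy=2.8,interpolation=cv2.INTER_CUBIC)
c=optics.camera("top");b=cv2.resize(c["frame"][110:250,110:250],None,fx=2.8,fy=2.8,interpolation=cv2.INTER_CUBIC)
a=cv2.copyMakeBorder(a,0,b.shape[0]-a.shape[0],0,0,cv2.BORDER_CONSTANT)
cv2.imwrite("pics/p.png",np.hstack([a,b]))
```

```text
t 38.98 p [ 0.3972 -0.2874  0.2037] rot [2.211 2.216 0.027] F [0.6 0.2 0.9] g 0.0658
```

View pics/p.png

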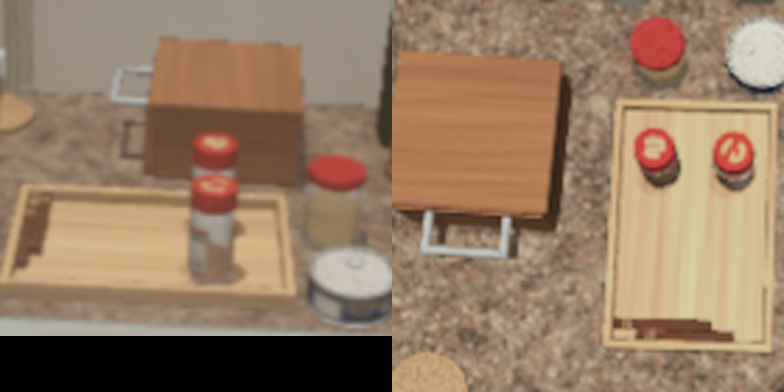

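Run:
```python
from h import *
c=optics.camera("top");save(c,"q",(185,212,250,240),11)
for z in [(.4375,-.04,.006),(.4375,.045,.006),(.4375,-.125,.006),(.4435,-.04,.018),(.4555,-.04,.018)]: print(z,(proj(c,z)-[185,212])*11)
```

```text
(0.4375, -0.04, 0.006) [334.0841407 219.6318412]
(0.4375, 0.045, 0.006) [ 37.94739554 210.72614549]
(0.4375, -0.125, 0.006) [629.60392143 228.57014035]
(0.4435, -0.04, 0.018) [332.35412644 194.97580137]
(0.4555, -0.04, 0.018) [334.20854684 152.96665991]
```

View pics/q.png

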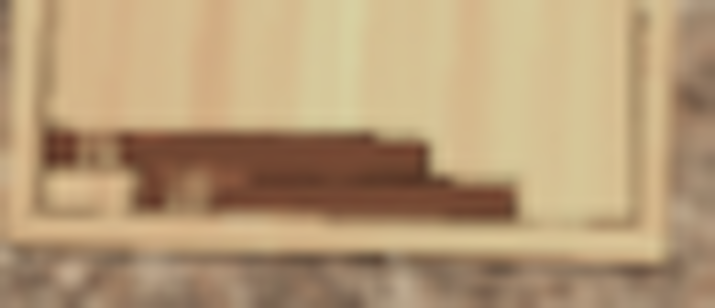

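Run:
```python
from h import *
c=optics.camera("top");f=c["frame"].astype(int)
for col in [128,132,136,140,144]:
    print(col,[tuple(f[r,col]) for r in range(180,206)] if col==136 else "")
a=cv2.resize(c["frame"][175:210,110:165],None,fx=7,fy=7,interpolation=cv2.INTER_CUBIC)
d=optics.camera("side")
b=cv2.resize(d["frame"][110:170,240:295],None,fx=7,fy=7,interpolation=cv2.INTER_CUBIC)
a=cv2.copyMakeBorder(a,0,b.shape[0]-a.shape[0],0,0,cv2.BORDER_CONSTANT)
cv2.imwrite("pics/r.png",np.hstack([a,b]))
for x in [.521,.526,.531,.536]: print(x,(proj(c,(x,.195,.075))-[110,175])*7,(proj(d,(x,.154,.075))-[240,110])*7+[385,0])
for x in [.56,.565,.57]: print("board",x,(proj(c,(x,.195,.1))-[110,175])*7,(proj(d,(x,.108,.1))-[240,110])*7+[385,0])
```

```text
128 
132 
136 [(np.int64(87), np.int64(126), np.int64(179)), (np.int64(87), np.int64(127), np.int64(181)), (np.int64(86), np.int64(125), np.int64(178)), (np.int64(82), np.int64(120), np.int64(172)), (np.int64(71), np.int64(104), np.int64(151)), (np.int64(60), np.int64(89), np.int64(132)), (np.int64(39), np.int64(58), np.int64(88)), (np.int64(35), np.int64(53), np.int64(81)), (np.int64(36), np.int64(54), np.int64(81)), (np.int64(37), np.int64(55), np.int64(82)), (np.int64(60), np.int64(79), np.int64(103)), (np.int64(83), np.int64(104), np.int64(127)), (np.int64(79), np.int64(99), np.int64(122)), (np.int64(84), np.int64(106), np.int64(133)), (np.int64(101), np.int64(127), np.int64(157)), (np.int64(98), np.int64(123), np.int64(154)), (np.int64(93), np.int64(116), np.int64(144)), (np.int64(96), np.int64(116), np.int64(138)), (np.int64(136), np.int64(147), np.int64(153)), (np.int64(180), np.int64(188), np.int64(190)), (np.int64(172), np.int64(180), np.int64(182)), (np.int64(116), np.int64(128), np.int64(137)), (np.int64(78), np.int64(96), np.int64(120)), (np.int64(71), np.int64(90), np.int64(114)), (np.int64(94), np.int64(116), np.int64(140)), (np.int64(109), np.int64(133), np.int64(158))]
140 
144 
0.521 [191.49328897 175.35981564] [451.69232425 186.45775519]
0.526 [192.40891661 163.95003407] [462.64726465 186.93284568]
0.531 [193.32285256 152.55727396] [473.60493627 187.40878493]
0.536 [194.23510248 141.18148295] [484.56526806 187.88557032]
board 0.56 [183.91206319  75.4602584 ] [534.23314609 186.26479745]
board 0.565 [184.84375043  63.96113722] [545.61764828 186.76382264]
board 0.57 [185.77370042  52.47929116] [557.00450971 187.26374875]
```

View pics/r.png

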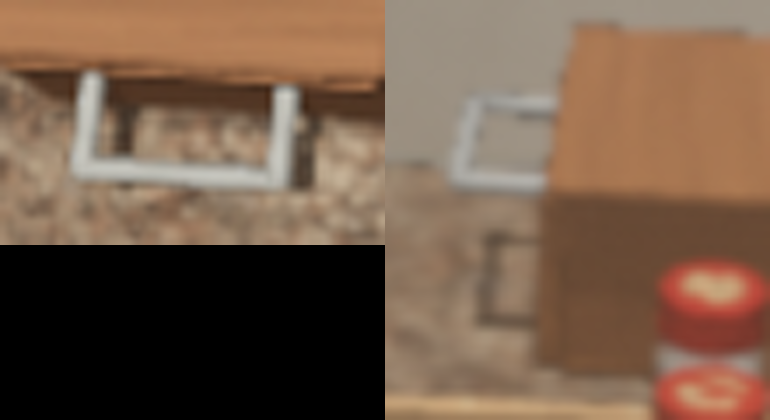

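Call:
drive_tool([
  [[35, 5, 0, 0], [70, 10, 0, 0], [105, 15, 0, 0], [140, 20, 0, 0], [175, 25, 0, 0], [210, 30, 0, 0], [245, 35, 0, 0], [280, 40, 0, 0], [315, 50, 0, 0], [350, 60, 0, 0], [385, 65, 0, 0], [420, 75, 0, 0], [455, 75, 0, 0], [478, 75, 20, 0], [484, 75, 60, 0], [484, 75, 100, 0], [484, 75, 135, 0], [484, 75, 152, 0], [484, 75, 152, 0], [484, 75, 152, 0]],
], fingers=0)

```text
t: 40.9
ee_pos: [0.4738, 0.2001, 0.0553]
tcp_rot: [2.207, 2.224, 0.028]
ft_force: [-0.1, 0.1, 0.8]
grip_width: -0.0001
```

Call:
drive_tool([
  [[0, 4, 0, 0], [0, 8, 0, 0], [0, 12, 0, 0], [0, 16, 0, 0], [0, 20, 0, 0], [0, 24, 0, 0], [0, 26, 0, 0], [0, 26, 0, 0]],
])

```text
t: 41.57
ee_pos: [0.5002, 0.2002, 0.0558]
tcp_rot: [2.207, 2.223, 0.028]
ft_force: [0.8, 0.1, 0.0]
grip_width: 0.0003
```

Call:
drive_tool([
  [[0, 2, 0, 0], [0, 4, 0, 0], [0, 6, 0, 0], [0, 8, 0, 0], [0, 8, 0, 0], [0, 8, 0, 0]],
])

```text
t: 42.07
ee_pos: [0.5073, 0.2003, 0.0557]
tcp_rot: [2.207, 2.224, 0.025]
ft_force: [-7.5, -0.8, 3.7]
grip_width: -0.0001
```

Call:
drive_tool([
  [[0, 2, 0, 0], [0, 3, 0, 0], [0, 3, 0, 0], [0, 3, 0, 0]],
])

```text
t: 42.4
ee_pos: [0.5077, 0.2003, 0.0555]
tcp_rot: [2.207, 2.227, 0.019]
ft_force: [-20.8, -3.7, 16.4]
grip_width: -0.0
```

Call:
drive_tool([
  [[0, -15, 0, 0], [0, -30, 0, 0], [0, -35, -20, 0], [0, -35, -60, 0], [0, -35, -100, 0], [0, -50, -140, 0], [0, -70, -150, 0], [0, -70, -150, 0], [0, -70, -150, 0]],
])

```text
t: 43.15
ee_pos: [0.4359, 0.1988, 0.2054]
tcp_rot: [2.206, 2.225, 0.02]
ft_force: [1.0, 0.0, 0.0]
grip_width: -0.0002
```

Run:
```python
from h import *
st()
for n in["side","top"]:
    c=optics.camera(n)
    for k in ["jar1","stick1","honey_jar","low_tin","timer"]:
        print(n,k,[(np.round(d["centre"]).tolist(),round(d["p"],2)) for d in nets.spot_in(c,k)[:3]])
    f=cv2.imread("pics/p.png")
    if n=="top":
        b=cv2.resize(c["frame"][110:250,110:250],None,fx=2.8,fy=2.8,interpolation=cv2.INTER_CUBIC)
        print("stick region change",np.abs(b[300:350,210:390].astype(int)-f[300:350,602:782]).mean())
```

```text
t 43.15 p [0.4359 0.1988 0.2054] rot [2.206 2.225 0.02 ] F [1. 0. 0.] g -0.0002
side jar1 [([291.0, 183.0], 0.94), ([287.0, 156.0], 0.73)]
side stick1 [([224.0, 180.0], 0.59)]
side honey_jar []
side low_tin [([332.0, 202.0], 0.65)]
side timer [([159.0, 280.0], 0.93)]
top jar1 [([229.0, 165.0], 0.65), ([206.0, 166.0], 0.51)]
top stick1 [([203.0, 226.0], 0.67)]
top honey_jar [([206.0, 129.0], 0.72), ([239.0, 133.0], 0.5)]
top low_tin [([242.0, 131.0], 0.83)]
top timer [([346.0, 259.0], 0.87)]
stick region change 0.30962962962962964
```

The drawer is hard against its stop: the force rose to 20 N with no further travel. The sticks haven't moved since the close-up. Handing in.

```bash
python3 -c "
from rig import robot
print(robot.hand_in())"
```

```text
the job is handed in; nothing more can be done
None
```

The job is done and handed in at about 43 s of the 192 s allowed; no verdict was reported. I opened the drawer, combed both chopsticks to the near rail with the rake, and stood the rake back in the drawer. Then I shut the drawer and stood both red-lid jars in the far half of the tray.

**Last checks:**
- **Chopsticks:** they lie flat and parallel against the rail, and looked unchanged just before hand-in. One was knocked about 13 mm sideways along the rail after I raked it. Its middle is now about 28 mm off centre, inside the 50 mm limit, so I left it.
- **Jars:** both look upright at about x = 0.64 m, roughly 0.2 m from the near rail.
- **Drawer:** it stopped hard at the same place on two pushes, with 20 N and no further travel. However, the camera put the handle about 12 mm short of where the stated chest dimensions place it when shut, against an 8 mm limit. I trusted the hard stop, because the drawer moved about 9 mm past where it began and it can start at most 10 mm open.
- **Rake:** it was upright when I last saw it. It can't be seen now that the drawer is shut.
- **Bystanders:** the honey jar, tin and timer appear where they started, within a few pixels. The final side-view search missed the honey jar, but the top view found it.

**Fingertip height:** the fingertips were about 20–30 mm higher than the reported tool position implied, so the first grab at the handle closed above the bar. I corrected for that from then on.

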